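Hang three nesting alternator covers on the bench hook

ROBOT

A 6-joint arm with a two-finger parallel gripper is mounted at the origin on the work surface. World frame = base frame: x ahead of the robot, y to its left, z up, the work surface at z = 0. Lengths are in m, angles in rad, forces in N, time in s.
With the tool pointing down it reaches from about 0.375 to 0.975 m from the base axis. Payload 3.8 kg.
Tool frame: the origin (TCP) lies midway between the tips of the shut fingers; the grasp point (between the pads) lies 19 mm behind it; z points along the fingers, y is the line along which they close (so a half turn about z gives the same grasp; the last joint's range is limited). The gripper opens to 85 mm and grips with 20 to 120 N. Pads are 22 mm wide; open, the fingers measure 114 mm over their backs; the gripper's body (76 mm by 85 mm) begins 54 mm behind the grasp point. The pads swing forward as they close: fully open they stand 13 mm farther back than shut.
Start: joints at [1.271, 0.264, 1.604, -0, 1.274, -0.037], TCP at [0.175, 0.652, 0.231] pointing down, gripper open.
Joint ranges: [-2.63, 2.63], [-0.94, 2.18], [0.31, 2.57], [-1.31, 4.45], [0, 2.66], [-2.55, 2.55]. Speed limits (rad/s): [2.57, 2.57, 3.14, 3.14, 3.14, 3.14].

INTERFACE

Orientations are given as a rotation vector (axis times angle).
In Python, from workcell import bot gives the robot as it stands.
- The arm moves only by the tool step_arm, never from a script. Its argument "motion" is a list of rows, each a list of 5 numbers: the finger opening in cm, from 0 to 8.54, then the shift along the tool's x, y, z in cm, then the turn about the tool's z in degrees. In form: [[claw, dx, dy, dz, twist], ...]. A call has 1 to 20 rows; each row is the pose to reach, as a shift and turn from the pose commanded when the call began, along the tool's axes at that moment; what a row does not reach only later rows make up. A row lasts 1/10 s, in which the tool goes at most 50 mm and 8.59 degrees, less where a joint would pass 70% of its speed; a pose out of reach is approached as far as the arm can. A call with a gripper value outside its range is refused whole. The fingers move at their own pace and stop on an object; "force" is the grip in N (left out, the last holds). Time passes only in rows, so rows that repeat a pose let the fingers close. It gives the time, the measured TCP pose, the force, the opening and the grip force at its end, in the units of the state.
- bot.read_state(): the state, without advancing time (a new reading comes with each control period).
- bot.read_camera(name): name is "scene" or "top"; returns (picture, depth): 480x640x3 uint8, red, green, blue; 480x640 float32, m along the optical axis (not along the pixel's ray), 0 where there is no reading.
- bot.calibration(name): a dict with "mtx" (3x3 intrinsics, pixels), "k1" (the pictures are not rectified: a ray, as slopes to the right and down, at radius r is drawn at 1 + k1 r^2 times it, then the intrinsics apply), "origin" and "orientation" of the camera in the world. Camera axes: x right, y up, looking along -z (the intrinsics and any distortion apply to the point x, -y, -z); pixel columns grow to the right and rows downward; lengths in m; the calibration is good to about 2 mm. A picture is of the moment at which its call begins. calibration takes no time and is no camera call.
- bot.finish_job(): hands the job in; it is judged then, once.
The state is a dict: "time": time; "q": joint angles; "joint_vel": joint speeds; "joint_torque": joint torques, N m; "tool_pos": TCP position; "tcp_rot": TCP orientation; "wrist_force": force on the tool from outside, world axes, zero at the start; "torque": the same for the moment, N m; "width": opening from 0.0 (shut) to 1.0 (fully open); "grip_force": force on a finger pad.
Only numpy, scipy, OpenCV 4.12 (cv2) and the standard library are available. Lean on these libraries where they do the work, as an engineer would, in place of code of your own. Each camera call takes 0.05 s, during which the arm holds its last target. There are 200 camera calls.

TASK

Hang the three pressed-steel covers on the bench hook so that they nest: first the small one, pushed along the bar until it is firmly against the backing plate, then the medium one over it and the large one over that, each pushed home face to face against the one before. Give each a short, firm push of about 10 newtons when it is home, never push the backing plate with more than 30 newtons or press or knock anything harder than 40, and leave all three hanging level with the rest of the bench undisturbed.

Things in the scene. Friction and masses are not known exactly. Their poses are not given: they have to be found in the camera images.
- hook: Bench hook, fixed: green upright on a dark foot 120 mm square. A level flat dark steel bar, 14 wide and 8 high, runs 125 mm from the upright along the hook's -x (towards the robot); its top is 170 mm up. Origin on the bench under the upright, z up. A bare aluminium backing plate is clamped square across the bar; its front face is anywhere from x = -57 to -23 mm, not measured: feel for it.
- hook_tip (a point): Free end of the bar, mid-width, at the height of the bar's top: 125 mm along the hook's -x, 170 mm up. Here an upturned lip, 8 mm long along the bar and 14 wide, stands 7 mm above the bar's top. The backing plate nearer the upright is 38 wide, 8 thick, from 3 mm above to 29 mm below the bar's top, and does not give under a permitted push; nothing here is springy.
- small: Small bright steel cover 40 wide (y), 32 deep (x), 44 mm high, about 100 g, standing upright. Top and two sides 2.5 mm thick, front wall (-x) 3 mm; open at the back (+x) and below. Origin: centre of its outline's underside. Hung, the underside of its top rests on the bar (origin 128.5 mm above the bench); home, its back edges (x = +16 mm) touch the backing plate, its x along the hook's x.
- small_window (a point): In the small cover's front wall, middle of the window's upper edge: x = -16 mm, at the underside of the top (z = 41.5 mm). All three covers have the same centred window, 24 wide, reaching 28 mm down from the underside of the top and closed below by a strip, so the bar has to be threaded through it from the lip end.
- medium: Medium cover, same make: 48.5 wide, 32 deep, 48 mm high, about 130 g; same walls, window and origin place. It slides over the small cover (43.5 wide inside: 1.75 mm play a side), its top resting on the small one's top. Home: inside of its front wall against the small one's front, its origin then 3 mm in front (-x) of and 1.5 mm below the small one's.
- large: Large cover, same make: 57 wide, 32 deep, 52 mm high, about 160 g; same walls, window and origin place. It slides over the medium cover (52 wide inside: 1.75 mm play a side), its top resting on the medium one's top. Home: inside of its front wall against the medium one's front, its origin then 3 mm in front of and 1.5 mm below the medium one's.
- bearing: Bystander: dark bearing ring lying flat, 52 mm across, 15 mm high; origin centre of underside.
- bush: Bystander: brass bush standing, 18 mm across, 22 mm high; origin centre of underside.
- rotor_ring: Bystander: heavy steel ring, 100 mm across, 40 mm high; origin centre of underside.
- sleeve: Bystander: dark open steel cylinder sleeve, 120 mm across, 120 mm high; origin centre of underside.
- spray: Bystander: red spray can, 62 mm across, 200 mm high; origin centre of underside.
- driver: Bystander: screwdriver with wooden handle lying on the bench.
- pliers: Bystander: pliers with yellow grips lying on the bench, about 155 mm long.
There are look-alikes about, which are no part of the job. What is shaped like the medium but green or red is not meant.

How it is judged:
On the way, in this order (a step that is already met when the one before it is completed fails the run):
1. the small cover, threaded on the bar, is pressed against the backing plate with more than 5 N (contact force between small and backing above 5 N and z of small in the frame of hook above 0.12 m and angle between the x axis of small and the x axis of hook, either way round below 0.12 rad), for 0.2 s.
2. the medium cover, over the small one, is pressed home against it with more than 5 N (contact force between medium and small above 5 N and x of medium in the frame of small above -0.006 m and angle between the x axis of medium and the x axis of small, either way round below 0.12 rad and z of small in the frame of hook above 0.12 m), for 0.2 s.
3. the large cover, over the medium one, is pressed home against it with more than 5 N (contact force between large and medium above 5 N and x of large in the frame of medium above -0.006 m and angle between the x axis of large and the x axis of medium, either way round below 0.12 rad and z of small in the frame of hook above 0.12 m), for 0.2 s.
At the end, for the whole second after the job is handed in: All three hang still and level (0.1 rad): the small cover resting on the bar (3 mm) with its back within 3.5 mm of the backing plate, the medium nested over it and the large over the medium, each face to face with the one before within 2.5 mm along the bar and resting on it within 3 mm (x of backing_c0 in the frame of small between 0.017 and 0.0235 m and z of small in the frame of hook between 0.1255 and 0.1315 m and x of medium in the frame of small between -0.0055 and 0 m and z of medium in the frame of small between -0.0045 and 0.0015 m and x of large in the frame of medium between -0.0055 and 0 m and z of large in the frame of medium between -0.0045 and 0.0015 m and angle between each of small, medium, large's own z axis and vertical below 0.1 rad and linear speed of each of small, medium, large below 0.02 m/s); the robot touches nothing.
It fails at once if the small cover is pushed against the backing plate with more than 30 N (contact force between small and backing above 30 N).
It fails at once if a cover is pressed on the hook with more than 40 N (contact force between any of small, medium, large and hook above 40 N).
It fails at once if a cover is pushed against another with more than 40 N (contact force between any of medium, large and small above 40 N or contact force between large and medium above 40 N).
It fails at once if the robot pushes on the hook with more than 40 N (contact force between the arm and hook above 40 N).
It fails at once if a bystander is moved by more than 30 mm (distance of any of bearing, bush, rotor_ring, sleeve, spray, driver, pliers from where it was at the start of the episode above 0.03 m).
It also fails if it takes over 72 s, if anything falls off the work surface, if the arm or the gripper's body presses on something with over 40 N, if the wrist force passes 120 N, or if a joint passes its speed limit or range.

## Working session

There is one attempt and no reset: what is moved stays moved. The work goes in short steps, Python scripts to look and compute and a tool call to move; the robot and the scene stay as the last step left them, time stands still between calls to the robot, and variables do not carry over. Pictures are saved under pics/ and viewed, at most 10 in all, crops included, and the job is handed in when it is done.

Besides the shell and the picture viewer there is one more tool, called as a command line: name --pt "numbers of a row" for each row, then --argument value for the rest. step_arm: Moves the arm, as the interface text tells. Its arguments: {"type":"object","properties":{"motion":{"type":"array","items":{"type":"array","items":{"type":"number"}}},"force":{"type":"number"}},"required":["motion"]}

```bash
mkdir -p pics; cat > h.py <<'E'
import numpy as np, cv2
from scipy.spatial.transform import Rotation as R
from workcell import bot
def cam(name):
    c=bot.calibration(name); K=np.array(c["mtx"]); o=np.array(c["origin"]); q=np.array(c["orientation"])
    M=R.from_rotvec(q).as_matrix() if q.shape==(3,) else (q if q.shape==(3,3) else R.from_quat(q).as_matrix())
    return K,c["k1"],o,M
def pts(name,uv,depth=None,z=None):
    K,k1,o,M=cam(name); uv=np.asarray(uv,float).reshape(-1,2)
    d=cv2.undistortPoints(uv.reshape(-1,1,2),K,np.array([k1,0,0,0,0.])).reshape(-1,2)
    r=np.c_[d[:,0],-d[:,1],-np.ones(len(d))]@M.T
    t=np.asarray(depth) if depth is not None else (z-o[2])/r[:,2]
    return o+r*np.reshape(t,(-1,1))
def cloud(name,dep):
    v,u=np.mgrid[0:480,0:640]
    P=pts(name,np.c_[u.ravel(),v.ravel()],depth=dep.ravel()).reshape(480,640,3); P[dep==0]=np.nan
    return P
E
python3 - <<'E'
from h import *
for n in("scene","top"):
    print(n,bot.calibration(n))
    p,d=bot.read_camera(n); cv2.imwrite(f"pics/{n}0.png",p[...,::-1]); np.savez(f"{n}0.npz",p=p,d=d)
print(bot.read_state())
E
```

```text
scene {'mtx': array([[574.43399286,   0.        , 322.71512717],
       [  0.        , 574.43399286, 241.64454642],
       [  0.        ,   0.        ,   1.        ]]), 'k1': -0.04247538387892878, 'origin': array([1.10562466, 0.53386247, 1.05110544]), 'orientation': array([0.29610212, 0.74931854, 2.26882187])}
top {'mtx': array([[535.2797003 ,   0.        , 323.07021541],
       [  0.        , 535.2797003 , 240.41230648],
       [  0.        ,   0.        ,   1.        ]]), 'k1': -0.13816328227059427, 'origin': array([0.4825579 , 0.04801579, 1.22077358]), 'orientation': array([ 0.12324223, -0.11589184, -1.59211711])}
{'time': 0.1, 'q': array([ 1.27109910e+00,  2.64702526e-01,  1.60523796e+00, -2.79456378e-05,
        1.27370136e+00, -3.68911145e-02]), 'joint_vel': array([ 0.00093539, -0.00238635, -0.00175256, -0.00087826, -0.00011232,
        0.00013137]), 'joint_torque': array([-2.34800273e-04, -5.16718411e+01, -3.68584263e+01, -6.91325226e-05,
        6.49096721e-03,  3.11698818e-05]), 'tool_pos': array([0.17516899, 0.65119091, 0.23006959]), 'tcp_rot': array([-0.41157339, -3.11419501,  0.0031801 ]), 'wrist_force': array([ 0.04144755,  0.38677651, -0.32527018]), 'torque': array([ 0.04278746,  0.03361702, -0.0342656 ]), 'grip_force': 0.0, 'width': 0.9977513311452323}
```

View pics/scene0.png

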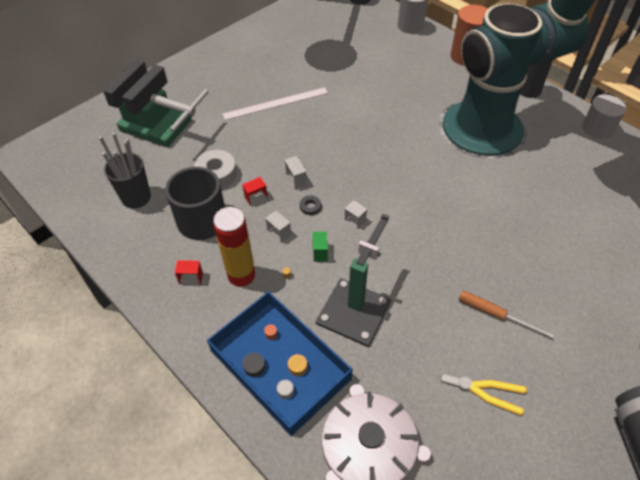

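View pics/top0.png

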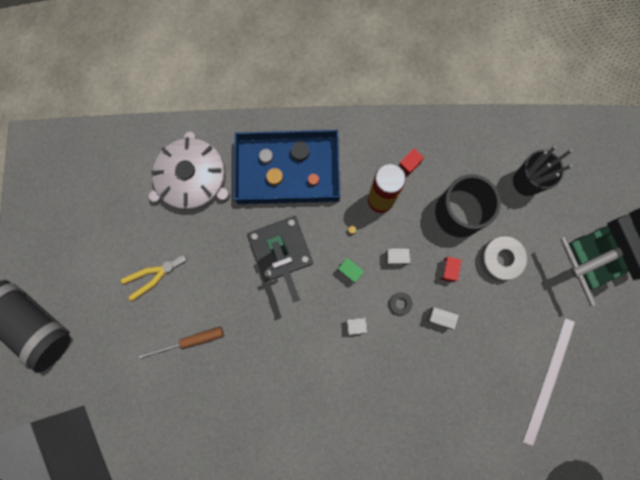

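```bash
python3 - <<'E'
from h import *
for n,boxes in(("top",{"small":(330,305,385,350),"med":(375,235,425,280),"large":(415,295,475,340)}),):
    z=np.load(n+"0.npz");p,d=z["p"],z["d"];P=cloud(n,d);np.save("P_top.npy",P)
    print("bench z",np.nanmedian(P[380:460,250:450,2]), "depth std",np.nanstd(P[400:420,300:320,2]))
    for k,(a,b,c,e) in boxes.items():
        Z=P[b:e,a:c,2]; h=np.nanpercentile(Z,97); 
        g=p[b:e,a:c].astype(int); m=(g.min(2)>135)
        print(k,"h97",h,"n",m.sum(),"zmed",np.nanmedian(Z[m]))
        ys,xs=np.nonzero(m)
        H={"small":.044,"med":.048,"large":.052}[k]
        W=pts(n,np.c_[xs+a,ys+b],z=H)[:,:2]
        r=cv2.minAreaRect((W*1000).astype(np.float32)); print("  rect mm",r)
# hook
z=np.load("top0.npz");P=np.load("P_top.npy");S=P[205:305,235:320].reshape(-1,3)
for lo,hi in((.14,.165),(.165,.175),(.175,.185),(.185,.4)):
    q=S[(S[:,2]>lo)&(S[:,2]<hi)]
    print(lo,len(q), q.mean(0) if len(q) else 0, q.max(0) if len(q) else 0, q.min(0) if len(q) else 0)
s=np.load("scene0.npz");p=s["p"]
a=cv2.resize(p[150:240,255:375],None,fx=6,fy=6,interpolation=cv2.INTER_CUBIC)
cv2.imwrite("pics/crop1.png",a[...,::-1])
b=cv2.resize(z["p"][205:305,235:320],None,fx=6,fy=6,interpolation=cv2.INTER_CUBIC)
c=cv2.resize(p[200:350,310:420],None,fx=4,fy=4,interpolation=cv2.INTER_CUBIC)[:600]
b=b[:600,:350*2]; 
b=cv2.resize(b,(340,400));c=cv2.resize(c,(440,600)); o=np.zeros((600,780,3),np.uint8);o[:400,:340]=b;o[:,340:]=c
cv2.imwrite("pics/crop2.png",o[...,::-1])
E
```

```text
bench z 0.0002014868435227246 depth std 0.0023500502473912436
small h97 0.04513923051867861 n 286 zmed 0.04378677185930724
  rect mm ((473.07427978515625, -17.947710037231445), (33.05204391479492, 41.15491485595703), 5.536478519439697)
med h97 0.04962253159572108 n 328 zmed 0.047449131951695644
  rect mm ((625.1433715820312, -115.62908172607422), (48.94595718383789, 31.21697235107422), 88.48104858398438)
large h97 0.053885256831645544 n 379 zmed 0.051744704887739745
  rect mm ((484.9425354003906, -208.71324157714844), (56.84619140625, 31.793672561645508), 69.85718536376953)
0.14 88 [0.62280902 0.14142076 0.15867853] [0.65771228 0.16322917 0.1649805 ] [0.5230859  0.10120637 0.14049405]
0.165 553 [0.59624382 0.13077467 0.17006366] [0.65687816 0.16285458 0.17494537] [0.52300666 0.10253477 0.16502428]
0.175 40 [0.55906566 0.11638168 0.17667153] [0.61371532 0.15058544 0.18008265] [0.52443545 0.10043903 0.17503473]
0.185 0 0 0 0
```

View pics/crop1.png

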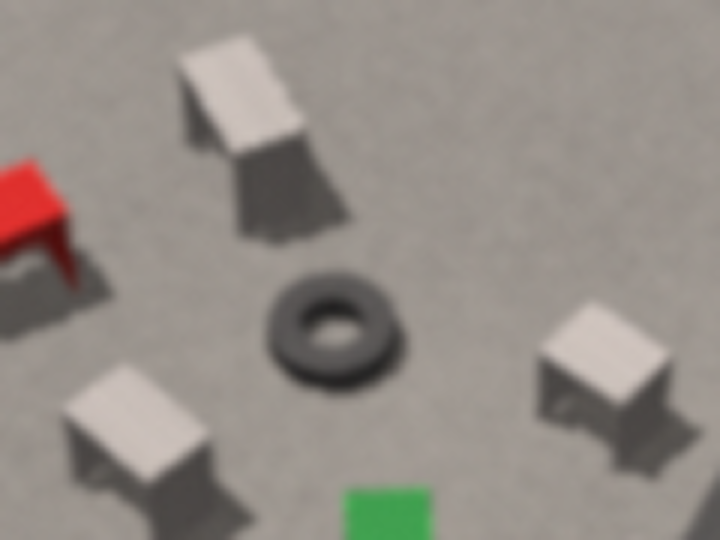

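View pics/crop2.png

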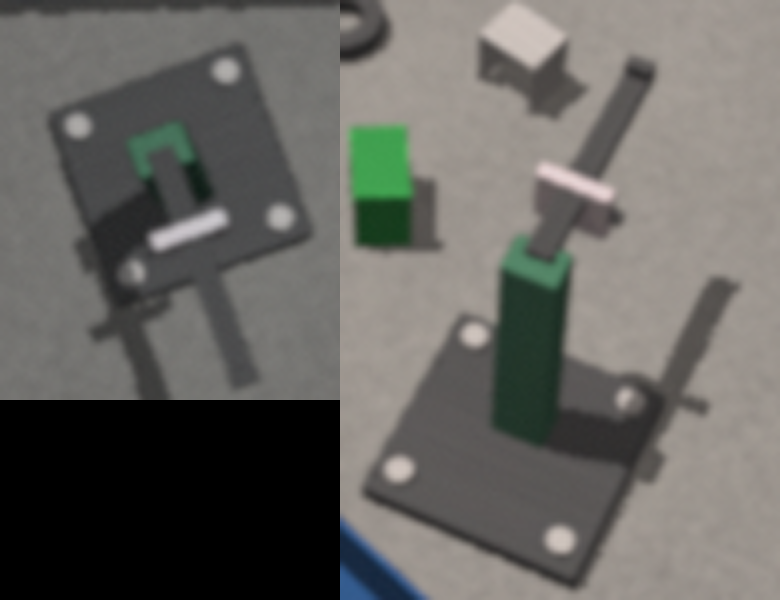

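```bash
python3 - <<'E'
from h import *
P=np.load("P_top.npy");z=np.load("top0.npz")
v,u=np.mgrid[205:305,235:320]; S=P[205:305,235:320]; m=(S[...,2]>.155)
W=pts("top",np.c_[u[m],v[m]],z=.17)[:,:2]
# initial axis along bar from footplate colours; iterate: points within 12mm of axis & tip side
tip=W[np.argmin(W[:,0])]; c=W[W[:,0]>.63].mean(0); ax=(c-tip)/np.linalg.norm(c-tip)
for i in range(6):
    n=np.array([-ax[1],ax[0]]); s=(W-tip)@ax; t=(W-tip)@n
    k=(abs(t-np.median(t))<.011)&(s<.06)
    q=W[k]; l=cv2.fitLine((q*1000).astype(np.float32),cv2.DIST_L2,0,.01,.01).ravel(); ax=l[:2]*np.sign(l[0]); tip0=l[2:]/1000
n=np.array([-ax[1],ax[0]]);s=(W-tip0)@ax;t=(W-tip0)@n
print("yaw",np.degrees(np.arctan2(ax[1],ax[0])),"tip",tip0+ax*s[abs(t)<.009].min(),"width pts",t[k].min(),t[k].max(), "s range",s.min(),s.max())
for a in np.arange(-.04,.12,.006):
    j=(s>=a)&(s<a+.006); 
    if j.sum(): print(round((a-s.min())*1000),j.sum(),np.round([t[j].min()*1e3,t[j].max()*1e3],1))
# foot: bolts/corners -> dark foot yaw/centre
g=z["p"][205:300,235:325].astype(int).sum(2); print("foot grey lvl",np.percentile(g,[5,25,50,75]))
# covers in scene depth
zs=np.load("scene0.npz");Q=cloud("scene",zs["d"]).reshape(-1,3);C=zs["p"].reshape(-1,3).astype(int).sum(1)
for k,(cx,cy),yaw,w,h in(("small",(.473,-.018),5.5,.04,.044),("med",(.625,-.1155),-1.5,.0485,.048),("large",(.485,-.2085),-20.1,.057,.052)):
    a=np.radians(yaw);R2=np.array([[np.cos(a),np.sin(a)],[-np.sin(a),np.cos(a)]])
    L=(Q[:,:2]-[cx,cy])@R2.T; 
    print(k)
    for nm in("mean x",):
        H=[]
        for zl in np.arange(.045,-.004,-.005):
            row=[]
            for yl in np.arange(-w/2-.003,w/2+.003,.006):
                j=(Q[:,2]>zl)&(Q[:,2]<=zl+.005)&(L[:,1]>yl)&(L[:,1]<=yl+.006)&(abs(L[:,0])<.03)
                row.append(f"{np.median(L[j,0])*1e3:4.0f}/{j.sum():<2d}" if j.any() else "   .   ")
            print(round(zl*1e3)," ".join(row))
E
```

```text
yaw 18.980532 tip [0.52454363 0.10589481] width pts -0.007214296874355766 0.007054061569368744 s range -0.029825627072408177 0.10565507910969564
-4 7 [-5.4  7. ]
2 23 [-6.7  6.8]
8 21 [-6.9  6.7]
14 23 [-7.   6.5]
20 23 [-7.2  7. ]
26 22 [-6.7  6.9]
32 22 [-6.9  6.7]
38 22 [-7.1  6.5]
44 22 [-6.   7.1]
50 22 [-6.7  6.9]
56 22 [-6.9  6.7]
62 22 [-7.1  6.6]
68 22 [-6.7  7.1]
74 47 [-18.7  23.1]
80 65 [-18.9  24.3]
86 25 [-17.7  16.1]
92 22 [-6.7  7.2]
98 23 [-6.9  7. ]
104 20 [-6.3  6.9]
110 33 [-13.5  14.2]
116 46 [-14.8  14.7]
122 44 [-14.3  14.6]
128 45 [-14.5  15.1]
134 13 [-14.   13.7]
foot grey lvl [180. 230. 339. 348.]
small
45    1/4    -4/12    1/17   10/13    1/15   -2/12    4/17    2/4 
40    4/15    4/13   -2/14    2/12   -2/18    3/15   -0/13    0/7 
35   15/3     .       .       .      -2/1     .      -1/7     4/9 
30   13/4     .       .       .       .       .       0/4     0/9 
25   11/4    13/1     .       .       .       .       1/8     4/7 
20   14/6     .       .       .       .       .       5/7    -1/5 
15   11/10    6/1     .       .       .       .       2/2   
[... 1251 characters left out ...]
     .       .       .       .       .       .       5/12    3/9 
30   14/4     .       .       .       .       .       .       .       .      -2/13    2/5 
25   12/2    17/2     .       .       .       .       .       .       .      -2/10    8/3 
20   12/6     .       .       .       .       .       .       .       .       0/15    0/8 
15   11/5     7/1     .       .       .       .       .       .       .       5/9    -4/8 
10   11/7     .       .       .       .       .       .       .       .      -6/9     6/4 
5   12/8    16/1     .       .       .     -28/1    23/2     .      17/1     5/18   -9/6 
0   11/12   13/14   15/13   14/13   23/12   13/14   15/13   22/9    14/11    5/25    6/21
```

```bash
cat >> h.py <<'E'
TIP=np.array([.5248,.1060]);HY=19.0
def hk(s,t=0):  # hook coords: s m from tip along +x, t left
    a=np.radians(HY); return TIP+s*np.array([np.cos(a),np.sin(a)])+t*np.array([-np.sin(a),np.cos(a)])
def go(x,y,z,yaw):   # yaw of cover x axis; tool y along cover y
    s=bot.read_state(); M=R.from_rotvec(s["tcp_rot"]).as_matrix()
    d=M.T@(np.array([x,y,z])-s["tool_pos"])*100
    h=np.degrees(np.arctan2(M[1,1],M[0,1])); tw=-((yaw+90-h+90)%180-90)
    print("d cm",np.round(d,2),"twist",round(tw,2))
def st():
    s=bot.read_state(); M=R.from_rotvec(s["tcp_rot"]).as_matrix(); a=np.radians(HY); e=s["tool_pos"]
    rel=e[:2]-TIP; f=s["wrist_force"]; c,q=np.cos(a),np.sin(a)
    print("t",round(s["time"],2),"pos",np.round(e,4),"s,t mm",np.round([1e3*(rel[0]*c+rel[1]*q),1e3*(-rel[0]*q+rel[1]*c)],1),"F hook",np.round([f[0]*c+f[1]*q,-f[0]*q+f[1]*c,f[2]],1),"w",round(s["width"]*85.4,1),"g",round(s["grip_force"],1),"yaw",round(np.degrees(np.arctan2(M[1,1],M[0,1]))-90,2),"tilt",np.round(M[2],4))
E
python3 -c "
from h import *
st();go(.473,-.018,.12,5.5)"
```

```text
t 0.1 pos [0.1752 0.6512 0.2301] s,t mm [-153.1  629.3] F hook [ 0.2  0.4 -0.3] w 85.2 g 0.0 yaw -15.06 tilt [ 0.    -0.002 -1.   ]
d cm [-46.15 -56.86  11.12] twist -20.56
```

step_arm --pt "8.5 -46.1 -56.9 0 -20.5" --pt "8.5 -46.1 -56.9 0 -20.5" --pt "8.5 -46.1 -56.9 0 -20.5" --pt "8.5 -46.1 -56.9 0 -20.5" --pt "8.5 -46.1 -56.9 0 -20.5" --pt "8.5 -46.1 -56.9 0 -20.5" --pt "8.5 -46.1 -56.9 0 -20.5" --pt "8.5 -46.1 -56.9 0 -20.5" --pt "8.5 -46.1 -56.9 0 -20.5" --pt "8.5 -46.1 -56.9 0 -20.5" --pt "8.5 -46.1 -56.9 0 -20.5" --pt "8.5 -46.1 -56.9 0 -20.5" --pt "8.5 -46.1 -56.9 0 -20.5" --pt "8.5 -46.1 -56.9 0 -20.5" --pt "8.5 -46.1 -56.9 11 -20.5" --pt "8.5 -46.1 -56.9 11 -20.5" --pt "8.5 -46.1 -56.9 11 -20.5" --pt "8.5 -46.1 -56.9 11 -20.5" --pt "8.5 -46.1 -56.9 11 -20.5" --pt "8.5 -46.1 -56.9 11 -20.5" --force 40

```text
time: 2.1
tool_pos: [0.4746, -0.0168, 0.1239]
tcp_rot: [-0.151, 3.134, -0.001]
wrist_force: [0.6, -0.5, 1.2]
width: 1.0
grip_force: 0.0
```

```bash
python3 -c "
from h import *
st();go(.473,-.018,.009,5.5)"
```

```text
t 2.1 pos [ 0.4746 -0.0168  0.1239] s,t mm [-87.4 -99.8] F hook [ 0.4 -0.6  1.2] w 85.4 g 0.0 yaw 5.51 tilt [-4.3e-03 -6.0e-04 -1.0e+00]
d cm [ 0.22 -0.1  11.49] twist 0.01
```

step_arm --pt "8.5 0 0 4 0" --pt "8.5 0 0 8 0" --pt "8.5 0 0 10 0" --pt "8.5 0 0 11.1 0" --pt "8.5 0 0 11.1 0" --pt "8.5 0 0 11.1 0"

```text
time: 2.7
tool_pos: [0.4745, -0.0172, 0.012]
tcp_rot: [-0.15, 3.135, -0.001]
wrist_force: [-0.1, -0.4, 0.0]
width: 0.995
grip_force: 0.0
```

```bash
python3 -c "
from h import *
st();go(.473,-.018,.009,5.5)"
```

```text
t 2.7 pos [ 0.4745 -0.0172  0.012 ] s,t mm [ -87.7 -100.1] F hook [-0.2 -0.4  0. ] w 84.9 g 0.0 yaw 5.48 tilt [-3.1e-03 -6.0e-04 -1.0e+00]
d cm [ 0.16 -0.06  0.3 ] twist -0.02
```

step_arm --pt "8.5 0.15 -0.05 0.2 0" --pt "5 0.15 -0.05 0.2 0" --pt "3.5 0.15 -0.05 0.2 0" --pt "3.5 0.15 -0.05 0.2 0" --pt "3.5 0.15 -0.05 0.2 0" --pt "3.5 0.15 -0.05 0.2 0" --pt "3.5 0.15 -0.05 0.2 0" --force 40

```text
time: 3.4
tool_pos: [0.4717, -0.0181, 0.0088]
tcp_rot: [-0.149, 3.137, -0.0]
wrist_force: [-1.6, 0.1, 5.3]
width: 0.461
grip_force: 40.6
```

```bash
python3 -c "
from h import *
st();x=hk(-.05);print(x);go(x[0],x[1],.16,19)"
```

```text
t 3.4 pos [ 0.4717 -0.0181  0.0088] s,t mm [ -90.6 -100.1] F hook [-1.4  0.6  5.3] w 39.4 g 40.6 yaw 5.44 tilt [-7.e-04 -2.e-04 -1.e+00]
[0.47752407 0.08972159]
d cm [ -1.61  10.68 -15.12] twist -13.56
```

step_arm --pt "3.5 0 0 -3 0" --pt "3.5 0 0 -7 0" --pt "3.5 -0.4 3 -11 -4" --pt "3.5 -0.8 6 -14.2 -9" --pt "3.5 -1.6 10.6 -14.2 -13.5" --pt "3.5 -1.6 10.6 -14.2 -13.5" --pt "3.5 -1.6 10.6 -14.2 -13.5" --pt "3.5 -1.6 10.6 -14.2 -13.5"

```text
time: 4.2
tool_pos: [0.4761, 0.0883, 0.149]
tcp_rot: [0.516, -3.096, 0.001]
wrist_force: [-0.7, 0.6, -1.3]
width: 0.464
grip_force: 41.1
```

```bash
python3 - <<'E'
from h import *
st();x=hk(.0);go(x[0],x[1],.151,19)
o=[]
p,d=bot.read_camera("top");a=p[200:340,240:420]; o.append(cv2.resize(a,(514,400),interpolation=cv2.INTER_CUBIC))
p,d=bot.read_camera("scene");a=p[170:280,310:430]; o.append(cv2.resize(a,(436,400),interpolation=cv2.INTER_CUBIC))
cv2.imwrite("pics/c3.png",cv2.resize(np.hstack(o),(800,337))[...,::-1])
E
```

```text
t 4.2 pos [0.4761 0.0883 0.149 ] s,t mm [-51.8  -0.9] F hook [-0.5  0.8 -1.3] w 39.6 g 41.1 yaw 18.92 tilt [ 0.0025 -0.     -1.    ]
d cm [-5.18  0.09 -0.21] twist -0.08
```

View pics/c3.png

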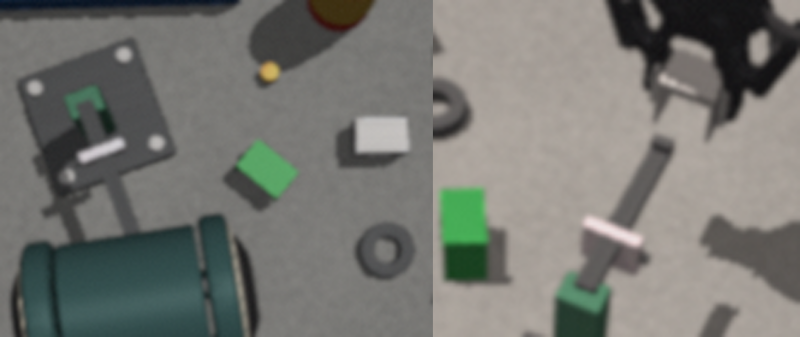

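step_arm --pt "3.5 -1.5 0.08 -0.2 0" --pt "3.5 -2.5 0.08 -0.2 0" --pt "3.5 -3.2 0.08 -0.2 0" --pt "3.5 -3.9 0.08 -0.2 0" --pt "3.5 -4.6 0.08 -0.2 0" --pt "3.5 -5.2 0.08 -0.2 0" --pt "3.5 -5.8 0.08 -0.2 0" --pt "3.5 -5.8 0.08 -0.2 0"

```text
time: 5.1
tool_pos: [0.5325, 0.1089, 0.1524]
tcp_rot: [-0.517, 3.098, 0.0]
wrist_force: [0.2, 1.0, -1.2]
width: 0.463
grip_force: 41.1
```

```bash
python3 -c "
from h import *
st();x=hk(.035);go(x[0],x[1],.151,19)"
```

```text
t 5.1 pos [0.5325 0.1089 0.1524] s,t mm [8.2 0.2] F hook [ 0.5  0.9 -1.2] w 39.6 g 41.1 yaw 18.96 tilt [-5.e-04 -1.e-04 -1.e+00]
d cm [-2.68 -0.02  0.14] twist -0.04
```

step_arm --pt "3.5 -0.5 0 0.1 0" --pt "3.5 -1.0 0 0.1 0" --pt "3.5 -1.6 0 0.1 0" --pt "3.5 -2.2 0 0.1 0" --pt "3.5 -2.8 0 0.1 0" --pt "3.5 -2.8 0 0.5 0" --pt "3.5 -2.8 0 0.9 0" --pt "3.5 -2.8 0 1.1 0" --pt "3.5 -2.8 0 1.1 0" --pt "3.5 -2.8 0 1.1 0"

```text
time: 6.1
tool_pos: [0.5579, 0.1176, 0.1411]
tcp_rot: [0.517, -3.098, 0.0]
wrist_force: [-0.3, 0.3, -0.5]
width: 0.463
grip_force: 41.1
```

```bash
python3 -c "
from h import *
st()"
```

```text
t 6.1 pos [0.5579 0.1176 0.1411] s,t mm [35.1  0.2] F hook [-0.2  0.4 -0.5] w 39.6 g 41.1 yaw 18.94 tilt [ 5.e-04  1.e-04 -1.e+00]
```

step_arm --pt "3.5 0 0 0.2 0" --pt "3.5 0 0 0.25 0" --pt "3.5 0 0 0.3 0" --pt "3.5 0 0 0.35 0" --pt "3.5 0 0 0.35 0"

```text
time: 6.6
tool_pos: [0.5582, 0.1176, 0.1377]
tcp_rot: [0.517, -3.099, 0.0]
wrist_force: [-0.0, 0.0, -1.2]
width: 0.462
grip_force: 41.1
```

```bash
python3 -c "
from h import *
st()"
```

```text
t 6.6 pos [0.5582 0.1176 0.1377] s,t mm [35.4  0.1] F hook [-0.   0.  -1.2] w 39.4 g 41.1 yaw 18.94 tilt [ 1.e-04 -0.e+00 -1.e+00]
```

step_arm --pt "3.5 0 0 0.05 0" --pt "3.5 0 0 0.1 0" --pt "3.5 0 0 0.1 0"

```text
time: 6.9
tool_pos: [0.5583, 0.1177, 0.1373]
tcp_rot: [-0.517, 3.098, -0.0]
wrist_force: [-1.2, 0.3, 3.3]
width: 0.462
grip_force: 41.6
```

```bash
python3 -c "
from h import *
st()"
```

```text
t 6.9 pos [0.5583 0.1177 0.1373] s,t mm [35.5  0.1] F hook [-1.   0.6  3.3] w 39.4 g 41.6 yaw 18.94 tilt [-3.e-04 -1.e-04 -1.e+00]
```

step_arm --pt "3.5 -0.5 0 -0.04 0" --pt "3.5 -1.0 0 -0.04 0" --pt "3.5 -1.4 0 -0.04 0" --pt "3.5 -1.7 0 -0.04 0" --pt "3.5 -1.8 0 -0.04 0" --pt "3.5 -1.9 0 -0.04 0" --pt "3.5 -1.9 0 -0.04 0"

```text
time: 7.6
tool_pos: [0.5764, 0.1239, 0.1374]
tcp_rot: [-0.517, 3.098, 0.0]
wrist_force: [-1.5, -0.5, 4.4]
width: 0.467
grip_force: 41.6
```

```bash
python3 -c "
from h import *
st()"
```

```text
t 7.6 pos [0.5764 0.1239 0.1374] s,t mm [54.6  0.1] F hook [-1.6 -0.   4.4] w 39.9 g 41.6 yaw 18.94 tilt [-4.e-04 -1.e-04 -1.e+00]
```

step_arm --pt "3.5 -0.1 0 -0.02 0" --pt "3.5 -0.2 0 -0.03 0" --pt "3.5 -0.3 0 -0.03 0" --pt "3.5 -0.3 0 -0.03 0"

```text
time: 8.0
tool_pos: [0.5792, 0.1249, 0.1373]
tcp_rot: [-0.517, 3.099, 0.0]
wrist_force: [-0.9, -0.4, 2.3]
width: 0.461
grip_force: 41.5
```

step_arm --pt "3.5 -0.1 0 0 0" --pt "3.5 -0.2 0 0 0" --pt "3.5 -0.2 0 0 0"

```text
time: 8.3
tool_pos: [0.5811, 0.1256, 0.1374]
tcp_rot: [-0.517, 3.098, 0.0]
wrist_force: [-0.4, -1.0, 0.9]
width: 0.466
grip_force: 41.4
```

```bash
python3 -c "
from h import *
st()"
```

```text
t 8.3 pos [0.5811 0.1256 0.1374] s,t mm [59.6  0.1] F hook [-0.7 -0.8  0.9] w 39.8 g 41.4 yaw 18.94 tilt [-3.e-04  0.e+00 -1.e+00]
```

step_arm --pt "3.5 -0.1 0 0 0" --pt "3.5 -0.2 0 0 0" --pt "3.5 -0.2 0 0 0"

```text
time: 8.6
tool_pos: [0.5819, 0.1258, 0.1374]
tcp_rot: [0.517, -3.096, 0.001]
wrist_force: [-5.7, -2.2, 3.3]
width: 0.463
grip_force: 41.7
```

```bash
python3 -c "
from h import *
st()"
```

```text
t 8.6 pos [0.5819 0.1258 0.1374] s,t mm [60.4  0.1] F hook [-6.1 -0.3  3.3] w 39.5 g 41.7 yaw 18.96 tilt [ 2.4e-03  1.0e-04 -1.0e+00]
```

step_arm --pt "3.5 -0.06 0 0 0" --pt "3.5 -0.12 0 0 0" --pt "3.5 -0.12 0 0 0" --pt "3.5 -0.12 0 0 0" --pt "3.5 -0.12 0 0 0"

```text
time: 9.1
tool_pos: [0.5819, 0.1258, 0.1374]
tcp_rot: [0.517, -3.094, 0.001]
wrist_force: [-8.2, -3.2, 6.3]
width: 0.461
grip_force: 42.1
```

```bash
python3 -c "
from h import *
st()"
```

```text
t 9.1 pos [0.5819 0.1258 0.1374] s,t mm [60.4  0.1] F hook [-8.8 -0.3  6.3] w 39.4 g 42.1 yaw 18.96 tilt [ 4.8e-03  1.0e-04 -1.0e+00]
```

step_arm --pt "3.5 -0.06 0 0 0" --pt "3.5 -0.06 0 0 0" --pt "3.5 -0.06 0 0 0" --pt "3.5 0.05 0 -0.03 0" --pt "3.5 0.16 0 -0.06 0" --pt "3.5 0.16 0 -0.06 0"

```text
time: 9.7
tool_pos: [0.5819, 0.1258, 0.1375]
tcp_rot: [0.517, -3.098, 0.0]
wrist_force: [-2.2, -1.0, -0.9]
width: 0.46
grip_force: 41.2
```

```bash
python3 -c "
from h import *
st()"
```

```text
t 9.7 pos [0.5819 0.1258 0.1375] s,t mm [60.4  0.2] F hook [-2.4 -0.2 -0.9] w 39.2 g 41.2 yaw 18.94 tilt [ 1.2e-03  1.0e-04 -1.0e+00]
```

step_arm --pt "5.5 0.16 0 0 0" --pt "7 0.16 0 0 0" --pt "8 0.16 0 0 0" --pt "8 0.16 0 0 0" --pt "8 0.16 0 -3 0" --pt "8 0.16 0 -7 0" --pt "8 0.16 0 -7 0"

```text
time: 10.4
tool_pos: [0.5852, 0.1263, 0.2151]
tcp_rot: [-0.515, 3.087, 0.0]
wrist_force: [-0.0, 0.4, 0.7]
width: 0.939
grip_force: 0.0
```

```bash
python3 -c "
from h import *
st();go(.625,-.1155,.12,-1.5)
z=np.load('top0.npz');P=np.load('P_top.npy');S=P[150:225,360:412].reshape(-1,3);S=S[S[:,2]>.19];print(S.mean(0))"
```

```text
t 10.4 pos [0.5852 0.1263 0.2151] s,t mm [63.7 -0.5] F hook [0.1 0.4 0.7] w 80.2 g 0.0 yaw 18.94 tilt [-0.0117 -0.0019 -0.9999]
d cm [  4.2  -24.14   9.5 ] twist 20.44
[ 0.75916041 -0.08292079  0.19955935]
```

step_arm --pt "8.5 0 0 0 0" --pt "8.5 4.2 -24.1 0 20.4" --pt "8.5 4.2 -24.1 0 20.4" --pt "8.5 4.2 -24.1 0 20.4" --pt "8.5 4.2 -24.1 0 20.4" --pt "8.5 4.2 -24.1 0 20.4" --pt "8.5 4.2 -24.1 4 20.4" --pt "8.5 4.2 -24.1 8.7 20.4" --pt "8.5 4.2 -24.1 8.7 20.4" --pt "8.5 4.2 -24.1 8.7 20.4" --pt "8.5 4.2 -24.1 8.7 20.4"

```text
time: 11.5
tool_pos: [0.6208, -0.116, 0.123]
tcp_rot: [0.039, 3.139, -0.001]
wrist_force: [-0.4, -0.1, 0.4]
width: 0.993
grip_force: 0.0
```

```bash
python3 - <<'E'
from h import *
p,d=bot.read_camera("scene");P=cloud("scene",d).reshape(-1,3)
st();go(.625,-.1155,.012,-1.5)
# check hung small's pose: points with z .15..18 in hook coords
a=np.radians(HY);r=P[:,:2]-TIP;s=r@[np.cos(a),np.sin(a)];t=r@[-np.sin(a),np.cos(a)]
j=(s>.03)&(s<.09)&(abs(t)<.03)&(P[:,2]>.16);q=P[j];print("top z",np.percentile(q[:,2],[50,90]))
k=j&(abs(P[:,2]-.1725)<.005)&(s<.078);print("s",np.percentile(s[k],[2,98]),"t",np.percentile(t[k],[2,98]),k.sum())
a=p[190:290,310:430];cv2.imwrite("pics/c4.png",cv2.resize(a,(600,500),interpolation=cv2.INTER_CUBIC)[...,::-1])
E
```

```text
t 11.55 pos [ 0.6214 -0.1161  0.1239] s,t mm [  19.  -241.4] F hook [-0.3  0.1  0.5] w 85.1 g 0.0 yaw -1.42 tilt [-4.3e-03 -9.0e-04 -1.0e+00]
d cm [-0.31  0.08 11.19] twist 0.08
top z [0.17245402 0.17494396]
s [0.03172884 0.07710196] t [-0.01869148  0.01998904] 331
```

View pics/c4.png

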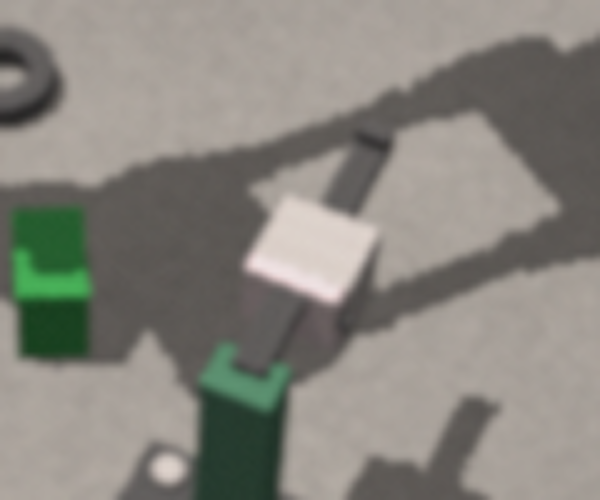

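step_arm --pt "8.5 -0.3 0.08 4 0" --pt "8.5 -0.3 0.08 8 0" --pt "8.5 -0.3 0.08 10.3 0" --pt "8.5 -0.3 0.08 11.1 0" --pt "8.5 -0.3 0.08 11.1 0" --pt "6 -0.3 0.08 11.1 0" --pt "4.2 -0.3 0.08 11.1 0" --pt "4.2 -0.3 0.08 11.1 0" --pt "4.2 -0.3 0.08 11.1 0" --pt "4.2 -0.3 0.08 11.1 0" --pt "4.2 -0.3 0.08 11.1 0"

```text
time: 12.65
tool_pos: [0.6245, -0.1159, 0.0126]
tcp_rot: [0.04, 3.137, -0.001]
wrist_force: [-0.4, -0.0, 6.6]
width: 0.565
grip_force: 41.8
```

```bash
python3 - <<'E'
from h import *
st();x=hk(-.06);go(*x,.155,19)
E
```

```text
t 12.65 pos [ 0.6245 -0.1159  0.0126] s,t mm [  22.  -242.2] F hook [-0.4  0.1  6.6] w 48.2 g 41.8 yaw -1.46 tilt [-4.1e-03 -8.0e-04 -1.0e+00]
d cm [ 16.09  19.82 -14.32] twist -20.46
```

step_arm --pt "4.2 0 0 -4 0" --pt "4.2 0 0 -8 0" --pt "4.2 2 2 -12 -4" --pt "4.2 5 5 -13.9 -12" --pt "4.2 9 10 -13.9 -20.4" --pt "4.2 12 14 -13.9 -20.4" --pt "4.2 16 18 -13.9 -20.4" --pt "4.2 16 19.8 -13.9 -20.4" --pt "4.2 16 19.8 -13.9 -20.4" --pt "4.2 16 19.8 -13.9 -20.4" --pt "4.2 16 19.8 -13.9 -20.4"

```text
time: 13.75
tool_pos: [0.4681, 0.086, 0.1494]
tcp_rot: [-0.517, 3.098, -0.001]
wrist_force: [0.2, -0.3, -1.0]
width: 0.56
grip_force: 42.3
```

```bash
python3 - <<'E'
from h import *
st();x=hk(0,.0001);go(*x,.1505,19)
E
```

```text
t 13.75 pos [0.4681 0.086  0.1494] s,t mm [-60.1  -0.4] F hook [ 0.1 -0.3 -1. ] w 47.9 g 42.3 yaw 18.93 tilt [-6.e-04 -6.e-04 -1.e+00]
d cm [-6.01  0.06 -0.11] twist -0.07
```

step_arm --pt "4.2 -1.5 0.06 -0.1 0" --pt "4.2 -3 0.06 -0.1 0" --pt "4.2 -4.2 0.06 -0.1 0" --pt "4.2 -5.2 0.06 -0.1 0" --pt "4.2 -6 0.06 -0.1 0" --pt "4.2 -6.8 0.06 -0.1 0" --pt "4.2 -7.6 0.06 -0.1 0" --pt "4.2 -8.2 0.06 -0.1 0" --pt "4.2 -8.5 0.06 -0.1 0" --pt "4.2 -8.5 0.06 -0.1 0" --pt "4.2 -8.5 0.06 -0.1 0"

```text
time: 14.85
tool_pos: [0.5474, 0.1147, 0.15]
tcp_rot: [0.517, -3.098, 0.0]
wrist_force: [-0.7, 0.2, -2.1]
width: 0.565
grip_force: 42.3
```

```bash
python3 - <<'E'
from h import *
st();x=hk(.045,.0002);go(*x,.1505,19)
E
```

```text
t 14.85 pos [0.5474 0.1147 0.15  ] s,t mm [24.2  0.9] F hook [-0.5  0.4 -2.1] w 48.2 g 42.3 yaw 18.95 tilt [ 4.e-04  0.e+00 -1.e+00]
d cm [-2.08 -0.07 -0.05] twist -0.05
```

step_arm --pt "4.2 -0.2 -0.07 0 0" --pt "4.2 -0.4 -0.07 0 0" --pt "4.2 -0.6 -0.07 0 0" --pt "4.2 -0.8 -0.07 0 0" --pt "4.2 -1.0 -0.07 0 0" --pt "4.2 -1.0 -0.07 0 0"

```text
time: 15.45
tool_pos: [0.5578, 0.1174, 0.1501]
tcp_rot: [-0.517, 3.098, -0.0]
wrist_force: [0.0, -0.2, -2.1]
width: 0.561
grip_force: 42.3
```

```bash
python3 - <<'E'
from h import *
st();x=hk(.045,.0002);go(*x,.1505,19)
E
```

```text
t 15.45 pos [0.5578 0.1174 0.1501] s,t mm [34.9  0.1] F hook [-0.1 -0.2 -2.1] w 47.9 g 42.3 yaw 18.94 tilt [-3.e-04 -1.e-04 -1.e+00]
d cm [-1.01  0.01 -0.04] twist -0.06
```

Free. Advance to s≈47, then lower to near rest (TCP ≈ 0.1396 + margin).

step_arm --pt "4.2 -0.3 0.01 0 0" --pt "4.2 -0.6 0.01 0 0" --pt "4.2 -0.9 0.01 0 0" --pt "4.2 -1.2 0.01 0.2 0" --pt "4.2 -1.2 0.01 0.5 0" --pt "4.2 -1.2 0.01 0.8 0" --pt "4.2 -1.2 0.01 0.95 0" --pt "4.2 -1.2 0.01 0.95 0"

```text
time: 16.25
tool_pos: [0.5684, 0.1212, 0.1401]
tcp_rot: [0.517, -3.098, 0.0]
wrist_force: [-0.6, -0.0, -1.8]
width: 0.562
grip_force: 42.4
```

```bash
python3 - <<'E'
from h import *
st()
E
```

```text
t 16.25 pos [0.5684 0.1212 0.1401] s,t mm [46.2  0.2] F hook [-0.6  0.2 -1.8] w 48.0 g 42.4 yaw 18.94 tilt [ 8.e-04  1.e-04 -1.e+00]
```

step_arm --pt "4.2 0 0 0.08 0" --pt "4.2 -0.3 0 0.08 0" --pt "4.2 -0.5 0 0.08 0" --pt "4.2 -0.7 0 0.08 0" --pt "4.2 -0.7 0 0.08 0"

```text
time: 16.75
tool_pos: [0.5758, 0.1237, 0.1399]
tcp_rot: [-0.517, 3.098, 0.0]
wrist_force: [-0.5, 0.4, -1.5]
width: 0.565
grip_force: 42.4
```

```bash
python3 - <<'E'
from h import *
st()
E
```

```text
t 16.75 pos [0.5758 0.1237 0.1399] s,t mm [54.   0.2] F hook [-0.3  0.5 -1.5] w 48.3 g 42.4 yaw 18.95 tilt [-4.e-04 -1.e-04 -1.e+00]
```

step_arm --pt "4.2 -0.1 0 0.02 0" --pt "4.2 -0.2 0 0.04 0" --pt "4.2 -0.25 0 0.04 0" --pt "4.2 -0.25 0 0.04 0"

```text
time: 17.15
tool_pos: [0.5779, 0.1244, 0.1397]
tcp_rot: [-0.517, 3.098, -0.0]
wrist_force: [-1.2, -0.1, 1.0]
width: 0.563
grip_force: 42.5
```

step_arm --pt "4.2 -0.1 0 0.0 0" --pt "4.2 -0.15 0 0.0 0" --pt "4.2 -0.15 0 0 0"

```text
time: 17.45
tool_pos: [0.5793, 0.1249, 0.1396]
tcp_rot: [-0.517, 3.099, -0.0]
wrist_force: [-0.9, -1.0, 1.8]
width: 0.564
grip_force: 42.6
```

```bash
python3 - <<'E'
from h import *
st()
E
```

```text
t 17.45 pos [0.5793 0.1249 0.1396] s,t mm [57.7  0.1] F hook [-1.1 -0.6  1.8] w 48.2 g 42.6 yaw 18.95 tilt [-2.e-04 -1.e-04 -1.e+00]
```

step_arm --pt "4.2 -0.1 0 0.0 0" --pt "4.2 -0.2 0 0.0 0" --pt "4.2 -0.2 0 0 0"

```text
time: 17.75
tool_pos: [0.5802, 0.1252, 0.1396]
tcp_rot: [0.517, -3.097, 0.001]
wrist_force: [-5.3, -1.5, 5.5]
width: 0.564
grip_force: 43.1
```

```bash
python3 - <<'E'
from h import *
st()
E
```

```text
t 17.75 pos [0.5802 0.1252 0.1396] s,t mm [58.7  0.1] F hook [-5.5  0.3  5.5] w 48.1 g 43.1 yaw 18.95 tilt [ 2.1e-03 -1.0e-04 -1.0e+00]
```

step_arm --pt "4.2 -0.08 0 -0.02 0" --pt "4.2 -0.16 0 -0.02 0" --pt "4.2 -0.18 0 -0.02 0" --pt "4.2 -0.18 0 -0.02 0" --pt "4.2 -0.18 0 -0.02 0"

```text
time: 18.25
tool_pos: [0.5802, 0.1252, 0.1396]
tcp_rot: [0.516, -3.093, 0.001]
wrist_force: [-10.2, -4.6, 9.0]
width: 0.564
grip_force: 43.4
```

```bash
python3 - <<'E'
from h import *
st()
E
```

```text
t 18.25 pos [0.5802 0.1252 0.1396] s,t mm [58.6  0.1] F hook [-11.1  -1.1   9. ] w 48.2 g 43.4 yaw 18.95 tilt [ 0.0059  0.     -1.    ]
```

step_arm --pt "4.2 0 0 0 0" --pt "4.2 0.1 0 -0.04 0" --pt "4.2 0.2 0 -0.09 0" --pt "4.2 0.2 0 -0.09 0"

```text
time: 18.65
tool_pos: [0.5803, 0.1253, 0.1398]
tcp_rot: [0.517, -3.097, 0.0]
wrist_force: [-2.4, -1.5, -1.1]
width: 0.562
grip_force: 42.2
```

```bash
python3 - <<'E'
from h import *
st()
E
```

```text
t 18.65 pos [0.5803 0.1253 0.1398] s,t mm [58.7  0.2] F hook [-2.8 -0.6 -1.1] w 48.0 g 42.2 yaw 18.94 tilt [ 1.4e-03  1.0e-04 -1.0e+00]
```

step_arm --pt "6 0 0 0.03 0" --pt "7.5 0 0 0.03 0" --pt "8.5 0 0 0.03 0" --pt "8.5 0 0 0 0" --pt "8.5 0 0 -3 0" --pt "8.5 0 0 -7 0" --pt "8.5 0 0 -7 0" --pt "8.5 0 0 -7 0"

```text
time: 19.45
tool_pos: [0.5821, 0.1258, 0.2124]
tcp_rot: [-0.516, 3.095, 0.0]
wrist_force: [-0.3, -0.3, 0.2]
width: 0.995
grip_force: 0.0
```

```bash
python3 -c "
from h import *
st();go(.485,-.2087,.12,-20.1)"
```

```text
t 19.45 pos [0.5821 0.1258 0.2124] s,t mm [60.6  0. ] F hook [-0.3 -0.2  0.2] w 85.0 g 0.0 yaw 18.95 tilt [-3.9e-03 -6.0e-04 -1.0e+00]
d cm [ 20.08 -28.48   9.18] twist 39.05
```

step_arm --pt "8.5 20 -28.5 0 39" --pt "8.5 20 -28.5 0 39" --pt "8.5 20 -28.5 0 39" --pt "8.5 20 -28.5 0 39" --pt "8.5 20 -28.5 0 39" --pt "8.5 20 -28.5 0 39" --pt "8.5 20 -28.5 0 39" --pt "8.5 20 -28.5 0 39" --pt "8.5 20 -28.5 8.9 39" --pt "8.5 20 -28.5 8.9 39" --pt "8.5 20 -28.5 8.9 39" --pt "8.5 20 -28.5 8.9 39" --pt "8.5 20 -28.5 8.9 39"

```text
time: 20.75
tool_pos: [0.4858, -0.2091, 0.1234]
tcp_rot: [0.546, 3.091, -0.001]
wrist_force: [-0.1, 0.6, 0.2]
width: 0.996
grip_force: 0.0
```

```bash
python3 - <<'E'
from h import *
p,d=bot.read_camera("scene")
st();go(.485,-.2087,.014,-20.1)
a=p[200:290,320:428];cv2.imwrite("pics/c5.png",cv2.resize(a,(720,600),interpolation=cv2.INTER_CUBIC)[...,::-1])
E
```

```text
t 20.8 pos [ 0.4862 -0.2094  0.1239] s,t mm [-139.2 -285.6] F hook [ 0.8  0.1 -0.5] w 84.9 g 0.0 yaw -20.02 tilt [-4.1e-03 -4.0e-04 -1.0e+00]
d cm [ 0.18  0.03 10.99] twist 0.08
```

View pics/c5.png

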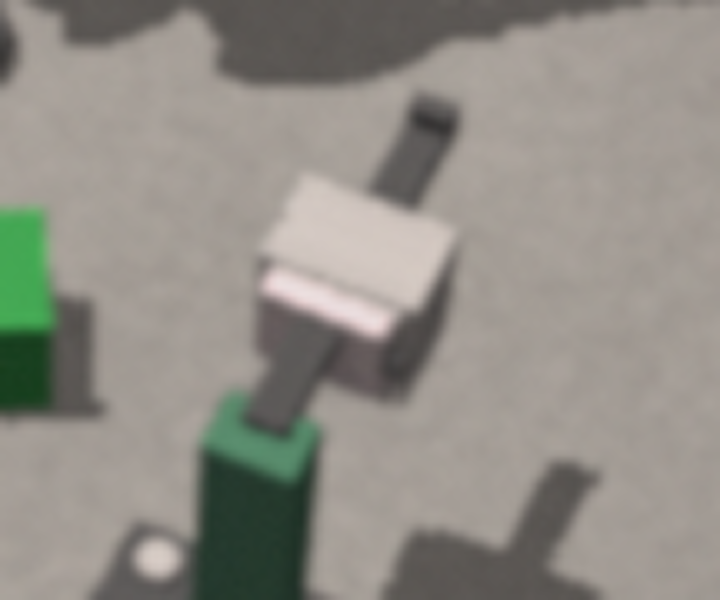

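step_arm --pt "8.5 0.15 0.03 4 0" --pt "8.5 0.15 0.03 8 0" --pt "8.5 0.15 0.03 10 0" --pt "8.5 0.15 0.03 10.9 0" --pt "8.5 0.15 0.03 10.9 0" --pt "7 0.15 0.03 10.9 0" --pt "5 0.15 0.03 10.9 0" --pt "5 0.15 0.03 10.9 0" --pt "5 0.15 0.03 10.9 0" --pt "5 0.15 0.03 10.9 0"

```text
time: 21.8
tool_pos: [0.485, -0.2091, 0.0148]
tcp_rot: [0.546, 3.089, -0.002]
wrist_force: [0.5, 0.0, 7.0]
width: 0.664
grip_force: 43.2
```

```bash
python3 - <<'E'
from h import *
st();x=hk(-.06);go(*x,.150,19)
E
```

```text
t 21.8 pos [ 0.485  -0.2091  0.0148] s,t mm [-140.2 -285. ] F hook [ 0.5 -0.1  7. ] w 56.7 g 43.2 yaw -20.06 tilt [-4.5e-03 -4.0e-04 -1.0e+00]
d cm [ 11.67  27.18 -13.58] twist -39.06
```

step_arm --pt "5 0 0 -4 0" --pt "5 0 0 -8 0" --pt "5 2 4 -12 -8" --pt "5 5 9 -13.4 -16" --pt "5 8 14 -13.4 -24" --pt "5 10 19 -13.4 -32" --pt "5 11.7 23 -13.4 -39" --pt "5 11.7 26 -13.4 -39" --pt "5 11.7 27.2 -13.4 -39" --pt "5 11.7 27.2 -13.4 -39" --pt "5 11.7 27.2 -13.4 -39" --pt "5 11.7 27.2 -13.4 -39"

```text
time: 23.0
tool_pos: [0.466, 0.0862, 0.1463]
tcp_rot: [0.515, -3.098, 0.001]
wrist_force: [-0.1, -0.2, -1.5]
width: 0.663
grip_force: 43.9
```

```bash
python3 - <<'E'
from h import *
st();x=hk(0,.0002);go(*x,.1493,18.95)
E
```

```text
t 23.0 pos [0.466  0.0862 0.1463] s,t mm [-62.1   0.4] F hook [-0.1 -0.2 -1.5] w 56.7 g 43.9 yaw 18.87 tilt [ 8.e-04 -4.e-04 -1.e+00]
d cm [-6.21 -0.   -0.31] twist -0.08
```

step_arm --pt "5 -1 0 -0.3 -0.1" --pt "5 -2.5 0 -0.3 -0.1" --pt "5 -3.7 0 -0.3 -0.1" --pt "5 -4.7 0 -0.3 -0.1" --pt "5 -5.6 0 -0.3 -0.1" --pt "5 -6.4 0 -0.3 -0.1" --pt "5 -7.2 0 -0.3 -0.1" --pt "5 -7.9 0 -0.3 -0.1" --pt "5 -8.2 0 -0.3 -0.1" --pt "5 -8.2 0 -0.3 -0.1" --pt "5 -8.2 0 -0.3 -0.1"

```text
time: 24.1
tool_pos: [0.5435, 0.114, 0.1494]
tcp_rot: [0.52, -3.098, 0.0]
wrist_force: [-0.2, -0.3, -1.3]
width: 0.665
grip_force: 43.9
```

```bash
python3 - <<'E'
from h import *
st();x=hk(.043,.0002);go(*x,.1493,18.95)
E
```

```text
t 24.1 pos [0.5435 0.114  0.1494] s,t mm [20.3  1.5] F hook [-0.3 -0.2 -1.3] w 56.8 g 43.9 yaw 19.05 tilt [ 5.e-04  1.e-04 -1.e+00]
d cm [-2.27 -0.13  0.01] twist 0.1
```

step_arm --pt "5 0 -0.13 0 0.1" --pt "5 -0.3 -0.13 0 0.1" --pt "5 -0.5 -0.13 0 0.1" --pt "5 -0.7 -0.13 0 0.1" --pt "5 -0.9 -0.13 0 0.1" --pt "5 -1.1 -0.13 0 0.1" --pt "5 -1.3 -0.13 0 0.1" --pt "5 -1.3 -0.13 0 0.1"

```text
time: 24.9
tool_pos: [0.5568, 0.1172, 0.1495]
tcp_rot: [-0.517, 3.099, 0.0]
wrist_force: [0.2, -0.9, -1.9]
width: 0.66
grip_force: 43.9
```

```bash
python3 - <<'E'
from h import *
st()
E
```

```text
t 24.9 pos [0.5568 0.1172 0.1495] s,t mm [33.9  0.2] F hook [-0.1 -0.9 -1.9] w 56.4 g 43.9 yaw 18.95 tilt [-2.e-04 -0.e+00 -1.e+00]
```

step_arm --pt "5 -0.3 0 0 0" --pt "5 -0.6 0 0 0" --pt "5 -0.9 0 0 0" --pt "5 -1.2 0 0.2 0" --pt "5 -1.3 0 0.5 0" --pt "5 -1.3 0 0.75 0" --pt "5 -1.3 0 0.88 0" --pt "5 -1.3 0 0.9 0" --pt "5 -1.3 0 0.9 0"

```text
time: 25.8
tool_pos: [0.5687, 0.1213, 0.1404]
tcp_rot: [0.517, -3.099, -0.0]
wrist_force: [-0.5, -0.4, -1.6]
width: 0.667
grip_force: 44.1
```

```bash
python3 - <<'E'
from h import *
st()
E
```

```text
t 25.8 pos [0.5687 0.1213 0.1404] s,t mm [46.5  0.2] F hook [-0.6 -0.2 -1.6] w 57.0 g 44.1 yaw 18.94 tilt [ 1.e-04  0.e+00 -1.e+00]
```

step_arm --pt "5 -0.2 0 0 0" --pt "5 -0.4 0 0 0" --pt "5 -0.55 0 0.02 0" --pt "5 -0.65 0 0.02 0" --pt "5 -0.65 0 0.02 0"

```text
time: 26.3
tool_pos: [0.5753, 0.1235, 0.1404]
tcp_rot: [-0.517, 3.098, 0.0]
wrist_force: [-0.0, -0.1, -0.9]
width: 0.662
grip_force: 44.1
```

step_arm --pt "5 -0.1 0 0.02 0" --pt "5 -0.2 0 0.02 0" --pt "5 -0.2 0 0.02 0"

```text
time: 26.6
tool_pos: [0.5771, 0.1241, 0.1403]
tcp_rot: [-0.517, 3.098, -0.0]
wrist_force: [-0.9, -0.3, 0.9]
width: 0.664
grip_force: 44.2
```

```bash
python3 - <<'E'
from h import *
st()
E
```

```text
t 26.6 pos [0.5771 0.1241 0.1403] s,t mm [55.4  0.1] F hook [-0.9 -0.   0.9] w 56.7 g 44.2 yaw 18.95 tilt [-5.e-04 -1.e-04 -1.e+00]
```

step_arm --pt "5 -0.1 0 0 0" --pt "5 -0.2 0 0 0" --pt "5 -0.2 0 0 0"

```text
time: 26.9
tool_pos: [0.5775, 0.1243, 0.1403]
tcp_rot: [0.517, -3.096, 0.001]
wrist_force: [-6.6, -3.0, 5.8]
width: 0.659
grip_force: 44.8
```

```bash
python3 - <<'E'
from h import *
st()
E
```

```text
t 26.9 pos [0.5775 0.1243 0.1403] s,t mm [55.7  0.1] F hook [-7.3 -0.7  5.8] w 56.3 g 44.8 yaw 18.95 tilt [ 3.1e-03  1.0e-04 -1.0e+00]
```

Home at 55.7 as predicted. Firm push, then ease off.

step_arm --pt "5 -0.07 0 -0.03 0" --pt "5 -0.12 0 -0.03 0" --pt "5 -0.12 0 -0.03 0" --pt "5 -0.12 0 -0.03 0" --pt "5 -0.12 0 -0.03 0"

```text
time: 27.4
tool_pos: [0.5775, 0.1243, 0.1404]
tcp_rot: [0.516, -3.093, 0.001]
wrist_force: [-9.1, -3.0, 7.1]
width: 0.659
grip_force: 44.8
```

step_arm --pt "5 0.1 0 -0.03 0" --pt "5 0.2 0 -0.07 0" --pt "5 0.22 0 -0.07 0" --pt "5 0.22 0 -0.07 0"

```text
time: 27.8
tool_pos: [0.5776, 0.1243, 0.1406]
tcp_rot: [0.517, -3.098, 0.0]
wrist_force: [-2.0, -1.5, -3.2]
width: 0.664
grip_force: 43.9
```

```bash
python3 - <<'E'
from h import *
st()
E
```

```text
t 27.8 pos [0.5776 0.1243 0.1406] s,t mm [55.9  0.2] F hook [-2.4 -0.8 -3.2] w 56.7 g 43.9 yaw 18.94 tilt [ 7.e-04  1.e-04 -1.e+00]
```

Push was about 9.5 N. Release and retreat.

step_arm --pt "6.5 0 0 0.05 0" --pt "7.5 0 0 0.05 0" --pt "8.5 0 0 0.05 0" --pt "8.5 0 0 0 0" --pt "8.5 0 0 -3 0" --pt "8.5 0 0 -8 0" --pt "8.5 5 0 -10 0" --pt "8.5 10 -5 -10 0" --pt "8.5 10 -10 -10 0" --pt "8.5 10 -15 -10 0" --pt "8.5 10 -20 -10 0" --pt "8.5 10 -25 -10 0" --pt "8.5 10 -25 -10 0" --pt "8.5 10 -25 -10 0"

```text
time: 29.2
tool_pos: [0.565, -0.147, 0.2411]
tcp_rot: [-0.511, 3.099, -0.001]
wrist_force: [0.1, -0.6, 0.3]
width: 0.997
grip_force: 0.0
```

```bash
python3 - <<'E'
from h import *
o=[]
p,d=bot.read_camera("top");P=cloud("top",d).reshape(-1,3); o.append(cv2.resize(p[200:310,235:335],(400,440),interpolation=cv2.INTER_CUBIC))
p,_=bot.read_camera("scene"); o.append(cv2.resize(p[200:288,330:410],(400,440),interpolation=cv2.INTER_CUBIC))
cv2.imwrite("pics/c6.png",np.hstack(o)[...,::-1])
a=np.radians(HY);r=P[:,:2]-TIP;s=r@[np.cos(a),np.sin(a)];t=r@[-np.sin(a),np.cos(a)]
k=(s>.02)&(s<.1)&(abs(t)<.04)&(P[:,2]>.172)
for lo in np.arange(.032,.09,.004):
    j=k&(s>=lo)&(s<lo+.004); j.any() and print(round(lo*1e3),j.sum(),np.round([np.median(P[j,2])*1e3,t[j].min()*1e3,t[j].max()*1e3],1))
st()
E
```

```text
32 4 [173.6  -5.3   3.5]
36 16 [177.  -28.3  27.9]
40 59 [177.4 -27.8  28.5]
44 62 [177.8 -27.4  29. ]
48 56 [177.4 -28.   28.3]
52 60 [177.8 -28.2  28.7]
56 61 [178.  -27.7  28.4]
60 55 [177.5 -26.6  27.8]
64 61 [177.4 -28.   28.5]
68 52 [177.3 -27.4  27.9]
72 37 [175.2 -23.7  23.9]
76 27 [174.3 -17.   18.5]
80 30 [173.8 -18.4  19. ]
84 15 [172.8 -17.8  15.9]
88 2 [175.6  -4.9   4.9]
t 29.3 pos [ 0.5641 -0.1441  0.2409] s,t mm [ -44.2 -249.3] F hook [-0.9  0.5 -0.4] w 85.2 g 0.0 yaw 18.9 tilt [ 3.0e-04  1.2e-03 -1.0e+00]
```

View pics/c6.png

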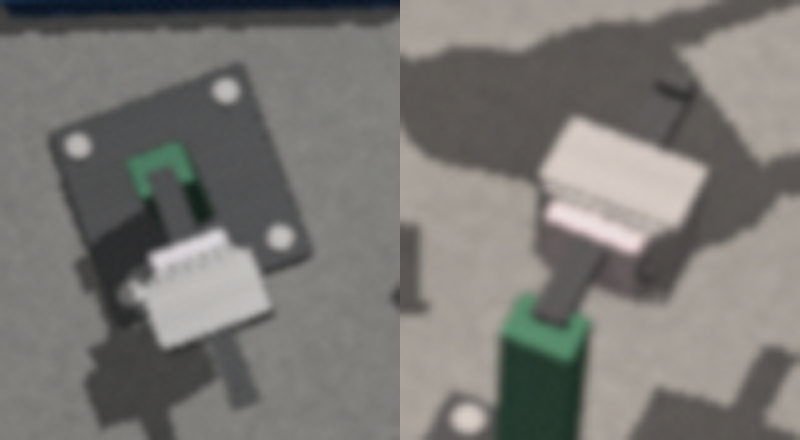

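```bash
python3 -c "
from workcell import bot
print(bot.finish_job())"
```

```text
the job is handed in; nothing more can be done
None
```

I hung all three covers nested and level on the hook, each pushed home with about 10 N, and handed the job in at about 29 s of the 72 s allowed. The interface gave no verdict.

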